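# Hold the case's flap at the marked angle for fitting its stay

## Robot

A 6-joint arm with a two-finger parallel gripper is mounted at the origin on the work surface. World frame = base frame: x ahead of the robot, y to its left, z up, the work surface at z = 0. Lengths are in m, angles in rad, forces in N, time in s.
With the tool pointing down it reaches from about 0.325 to 0.925 m from the base axis. Payload 3.1 kg.
Tool frame: the origin (TCP) lies on the centre line of the jaws, within the pads' length; the fingertips stand 8 mm ahead of it and the grasp point (between the pads) lies 11 mm behind it; z points along the fingers, y is the line along which they close (so a half turn about z gives the same grasp; the last joint's range is limited). The gripper opens to 85 mm and grips with 20 to 120 N. Pads are 22 mm wide; open, the fingers measure 114 mm over their backs; the gripper's body (76 mm by 85 mm) begins 54 mm behind the grasp point. The pads swing forward as they close: fully open they stand 13 mm farther back than shut.
Start: joints at [-1.396, 0.217, 1.613, -0, 1.311, -0.112], TCP at [0.177, -0.599, 0.239] pointing down, gripper open.
Joint ranges: [-2.75, 2.75], [-0.78, 2.1], [0.31, 2.55], [-1.13, 4.27], [0.13, 2.63], [-2.58, 2.58]. Speed limits (rad/s): [2.79, 2.79, 3.14, 3.14, 3.14, 3.14].

## Interface

Orientations are given as a unit quaternion [x, y, z, w].
In Python, from plant import * gives the robot as it stands.
- The arm moves only by the tool apply_moves, never from a script. Its argument "steps" is a list of rows, each a list of 5 numbers: the finger opening in cm, from 0 to 8.54, then the shift along the world's x, y, z in cm, then the turn about the world's z in rad. A call has 1 to 8 rows; each row is the pose to reach, as a shift and turn from the pose commanded when the call began; what a row does not reach only later rows make up. A row lasts 1/8 s, in which the tool goes at most 62.5 mm and 10.7 degrees, less where a joint would pass 70% of its speed; a pose out of reach is approached as far as the arm can. A call with a gripper value outside its range is refused whole. The fingers move at their own pace and stop on an object; the grip force is fixed at half the most. Time passes only in rows, so rows that repeat a pose let the fingers close. It gives the time, the measured TCP pose, the force, the opening and the grip force at its end, in the units of the state.
- get_state(): the state, without advancing time (a new reading comes with each control period).
- capture(name): name is "side" or "top"; returns the picture (400x640x3 uint8, red, green, blue); there is no depth.
- calibration(name): a dict with "camera_matrix" (3x3 intrinsics, pixels), "position" and "attitude" of the camera in the world. Camera axes: x right, y down, z forward; pixel columns grow to the right and rows downward; lengths in m; the calibration is good to about 2 mm. A picture is of the moment at which its call begins. calibration takes no time and is no camera call.
- close_job(): hands the job in; it is judged then, once.
The state is a dict: "time_s": time; "joints": joint angles; "joint_velocities": joint speeds; "tau": joint torques, N m; "position": TCP position; "tcp_rot": TCP orientation; "wrist_force": force on the tool from outside, world axes, zero at the start; "moment": the same for the moment, N m; "gripper_width": opening from 0.0 (shut) to 1.0 (fully open); "finger_force": force on a finger pad.
Only numpy, scipy, OpenCV 4.12 (cv2) and the standard library are available. Lean on these libraries where they do the work, as an engineer would, in place of code of your own. Each camera call takes 0.05 s, during which the arm holds its last target. There are 200 camera calls.

## Task

I am about to fit the stay to the flap of the red steel case. First push the blue parts bin along the bench, without lifting or tipping it, until it stands in the middle of the yellow disc, where I can reach the bolts; then raise the flap until it lines up with the white pointer of the angle gauge on the case's side, and finish while still holding it steady there with the fingers (do not let go: it would fall shut). Leave the pointer as it is set and the other things on the bench where they are.

Things in the scene. Friction and masses are not known exactly. Their poses are not given: they have to be found in the camera images.
- case: Red sheet-steel case fixed to the bench: 200 deep (its x) x 260 wide (its y) x 120 high, with a hinged flap for a top. Origin: centre of its underside. Its front faces its -x (towards the robot). Does not move.
- flap (a joint): Angle (rad) of the case's red steel flap about its hinge on the far (+x of the case) top edge; 0 = lying shut, grows as the near edge is raised (up to 1.5). Free hinge: the flap (about 0.6 kg, may be 0.4 to 0.8) falls shut if let go. Plate 204 from hinge to near edge, 264 wide, 6 thick; starts shut, with its mid-plane 123 above the bench.
- flap_hinge (a point): Middle of the flap's hinge axis (axis = the case's y), 123 above the bench, 100 behind the case's centre. Its own x, y, z axes turn with the flap; the flap extends along its -x.
- flap_bar (a point): Middle of the flap's bar handle: round steel bar, 12 diameter, 120 long, parallel to the hinge and 250 from its axis, in the flap's plane, 40 clear of the flap's near edge on two 12 thick stays at its ends (100 free between). Pinch it from above across the bar, fingers opened at most 45 so that one passes between bar and flap; the bar can turn between the fingers.
- pointer (a joint): Angle (rad) at which the gauge's pointer is set, same zero, axis and sense as flap: the flap is at the marked angle when both values are equal. Lies between 0.35 and 0.95; stiff, stays where set.
- pointer_tip (a point): Tip of the pointer: flat white bar with black end, 240 long, 12 wide, turning about the flap's hinge axis outside the case's left (+y) side, 152 from the case's middle, beside a round aluminium gauge plate. Its x axis runs along the pointer from tip towards the hinge. At the mark, flap and pointer lie in one line seen from the side.
- bin: Open blue plastic parts bin with bolts, loose on the bench, 130 (its x) x 100 (its y) x 60 high, walls 4 thick, about 0.4 kg (may be 0.28 to 0.56). Origin: centre of its underside. Slides on the bench when pushed low on a side with the fingers.
- spot: Yellow disc painted flat on the bench, 190 diameter, between the bin and the case. Origin: its centre.
- mallet: Bystander: hammer with wooden handle, lying near the robot in front of the case; leave it alone.
- spanner: Bystander: steel spanner lying beyond the yellow disc; leave it alone.
- screwdriver: Bystander: orange-handled screwdriver lying beyond the yellow disc; leave it alone.
- bottle: Bystander: clear plastic bottle, 200 tall, left of the case; leave it alone.
- tin: Bystander: steel can, 90 tall, left of the case towards the robot; leave it alone.
- air_driver: Bystander: black air screwdriver lying on the far left; leave it alone.
- mug: Bystander: white mug beyond the bin; leave it alone.
Mind the look-alikes: they are no part of the job. Leave any orange or purple look-alike of the bin alone.

How it is judged:
By the outcome, as a careful person would: the job done as asked, in the order asked, and still so for the second after the job is handed in, while the arm keeps its last pose, push and grip.
It also fails if it takes over 64 s, if anything falls off the work surface, if the arm or the gripper's body presses on something with over 40 N, if the wrist force passes 120 N, or if a joint passes its speed limit or range.

## Working session

There is one attempt and no reset: what is moved stays moved. The work goes in short steps, Python scripts to look and compute and a tool call to move; the robot and the scene stay as the last step left them, time stands still between calls to the robot, and variables do not carry over. Pictures are saved under pics/ and viewed, at most 10 in all, crops included, and the job is handed in when it is done.

Besides the shell and the picture viewer there is one more tool, called after "Request:" as a command line: name --pt "numbers of a row" for each row, then --argument value for the rest. apply_moves: Moves the arm, as the interface text tells. Its arguments: {"type":"object","properties":{"steps":{"type":"array","items":{"type":"array","items":{"type":"number"}}}},"required":["steps"]}

```bash
ls; mkdir -p pics; cat > h.py <<'E'
from plant import *
import numpy as np, cv2
from scipy.spatial.transform import Rotation as R
def cam(n):
    c=calibration(n); K=np.array(c["camera_matrix"]); p=np.array(c["position"]); a=np.array(c["attitude"])
    M=R.from_quat(a).as_matrix() if a.size==4 else a.reshape(3,3)
    return K,p,M
def ray(n,uv):
    K,p,M=cam(n); d=M@np.linalg.inv(K)@np.array([uv[0],uv[1],1.]); return p,d/np.linalg.norm(d)
def plane(n,uv,z):
    p,d=ray(n,uv); return p+d*(z-p[2])/d[2]
def proj(n,X):
    K,p,M=cam(n); q=K@(M.T@(np.array(X)-p)); return q[:2]/q[2]
def snap(n,f):
    im=np.array(capture(n)); cv2.imwrite(f"pics/{f}.png",im[:,:,::-1]); return im
E
python3 - <<'E'
from h import *
for n in("side","top"):
    snap(n,n+"0"); print(n,calibration(n))
print(get_state())
E
```

```text
pics
side {'camera_matrix': array([[462.15615079,   0.        , 325.60641553],
       [  0.        , 462.15615079, 197.31265601],
       [  0.        ,   0.        ,   1.        ]]), 'position': array([-0.36810514,  1.34774268,  1.0479377 ]), 'attitude': array([-0.2267063 ,  0.83569177, -0.48027024,  0.13987144])}
top {'camera_matrix': array([[463.62903173,   0.        , 314.77747392],
       [  0.        , 463.62903173, 192.72492598],
       [  0.        ,   0.        ,   1.        ]]), 'position': array([ 0.30095141, -0.10318222,  1.63783225]), 'attitude': array([ 0.71218437, -0.69871991,  0.04608499, -0.0495993 ])}
{'time_s': 0.1, 'joints': array([-1.39621933e+00,  2.17713817e-01,  1.61477331e+00, -3.14389136e-05,
        1.31129933e+00, -1.12218887e-01]), 'joint_velocities': array([ 5.83954253e-05, -2.68786275e-03, -2.22031916e-03,  3.79630130e-04,
       -1.29323862e-04,  4.36544292e-04]), 'tau': array([-5.83657893e-04, -3.98075581e+01, -3.04968166e+01, -1.38747605e-04,
        4.33595109e-03,  2.09240335e-05]), 'position': array([ 0.17667637, -0.598762  ,  0.23807725]), 'tcp_rot': array([ 9.89734947e-01,  1.42910920e-01, -4.93760308e-05, -1.09589107e-03]), 'wrist_force': array([ 0.28027439, -0.56614582,  0.05189972]), 'moment': array([0.02946253, 0.01500138, 0.03243367]), 'finger_force': 0.0, 'gripper_width': 1.0008101777389822}
```

View pics/side0.png

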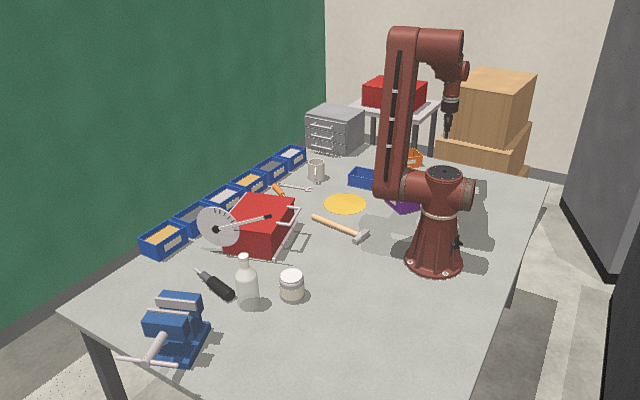

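View pics/top0.png

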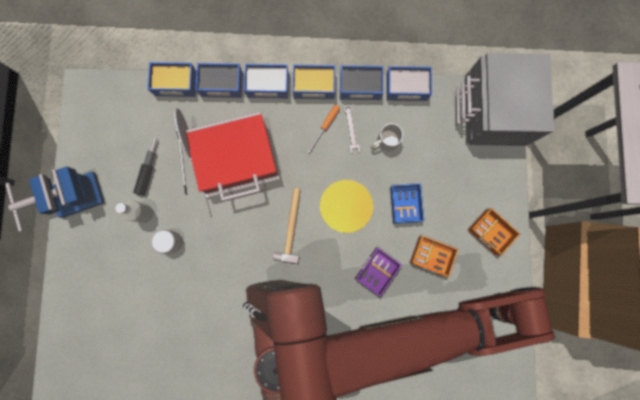

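The top view shows these blue or look-alike bins:
- The loose blue bin at (407,204).
- The purple bin at (378,271).
- Orange bins at (433,256) and (494,232).
- Blue storage bins with filled tops along the back at (172..410, 80).

The yellow disc is at (346,206), the red case at (232,153), and the pointer is on the case's left at (182,160). In the side view the bin is at (362,178) and the gauge at (218,226). I choose the loose blue bin at (407,204), because it is the one next to the disc and holds bolts.

```bash
python3 - <<'E'
from h import *
im=cv2.imread("pics/top0.png"); hsv=cv2.cvtColor(im,cv2.COLOR_BGR2HSV)
def big(m,box):
    k=np.zeros_like(m); x0,y0,x1,y1=box; k[y0:y1,x0:x1]=m[y0:y1,x0:x1]
    k=cv2.morphologyEx(k,cv2.MORPH_CLOSE,np.ones((5,5)))
    c,_=cv2.findContours(k,0,2); return max(c,key=cv2.contourArea)
y=big(cv2.inRange(hsv,(20,120,120),(35,255,255)),(300,160,390,250))
e=cv2.fitEllipse(y); print("spot",e,plane("top",e[0],0))
P=np.array([plane("top",p[0],0)[:2] for p in y]); print("spot minCircle",cv2.minEnclosingCircle(P.astype(np.float32)))
def rect(c,z,name):
    P=np.array([plane("top",p[0],z)[:2] for p in c]).astype(np.float32)
    r=cv2.minAreaRect(P); print(name,r); print(cv2.boxPoints(r).round(3).tolist())
b=big(cv2.inRange(hsv,(100,100,40),(125,255,255)),(375,170,440,235)); rect(b,.06,"bin rim")
r=big(cv2.inRange(hsv,(0,150,120),(8,255,255))|cv2.inRange(hsv,(172,150,120),(180,255,255)),(170,95,290,215)); rect(r,.126,"flap")
a=cv2.resize(im[120:300,330:530],None,fx=2.5,fy=2.5,interpolation=2)
s=cv2.imread("pics/side0.png"); s=cv2.resize(s[180:270,190:310],None,fx=4,fy=4,interpolation=2)
o=np.zeros((450,500+480,3),np.uint8); o[:450,:500]=a; o[:360,500:]=s
cv2.imwrite("pics/crop1.png",cv2.resize(o,(800,367)))
E
```

```text
spot ((346.15496826171875, 205.80181884765625), (50.9417724609375, 51.60601806640625), 116.26248931884766) [ 0.47927322 -0.20515813  0.        ]
spot minCircle ((0.479805588722229, -0.20527665317058563), 0.09276171773672104)
bin rim ((0.48536431789398193, -0.4091716706752777), (0.1277657449245453, 0.1007765680551529), 4.7389092445373535)
[[0.4180000126361847, -0.36399999260902405], [0.4259999990463257, -0.4650000035762787], [0.5529999732971191, -0.45399999618530273], [0.5450000166893005, -0.3540000021457672]]
flap ((0.6364160776138306, 0.18969491124153137), (0.20252764225006104, 0.26227447390556335), 15.575723648071289)
[[0.5040000081062317, 0.289000004529953], [0.5740000009536743, 0.035999998450279236], [0.7689999938011169, 0.09099999815225601], [0.6990000009536743, 0.34299999475479126]]
```

View pics/crop1.png

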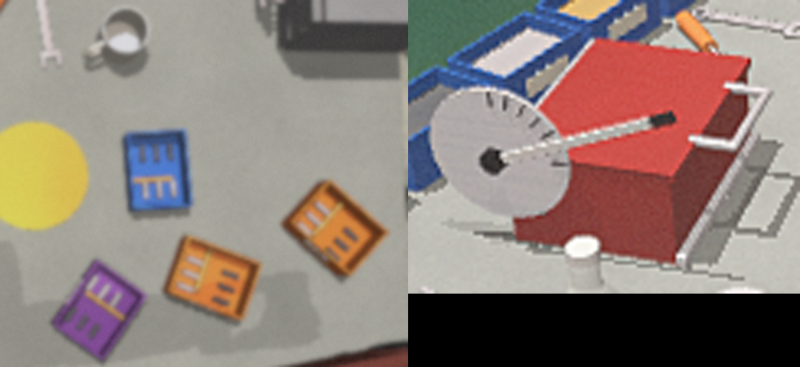

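The crop confirms the loose blue bin with bolts. It also shows the pointer in the side view, with its pivot at about (215.7,229) and its black tip at about (272,216). Next I work out the pointer angle and the bar position.

```bash
python3 - <<'E'
from h import *
yaw=.272; ex=np.array([np.cos(yaw),np.sin(yaw),0]); ey=np.array([-np.sin(yaw),np.cos(yaw),0])
H=np.array([.638,.190,.123])+.1*ex; 
def tocase(uv,yc):
    p,d=ray("side",uv); t=(yc-(p-H)@ey)/(d@ey); q=p+t*d-H; return q@ex,q[2]
print("piv pix pred",proj("side",H+.152*ey))
s=cv2.imread("pics/side0.png"); g=cv2.cvtColor(s,cv2.COLOR_BGR2GRAY); hs=cv2.cvtColor(s,cv2.COLOR_BGR2HSV)
m=((g<75)&(hs[:,:,1]<120)).astype(np.uint8)
n,l,st,c=cv2.connectedComponentsWithStats(m[190:250,200:290])
for i in range(1,n):
    if 5<st[i,4]<80: 
        uv=c[i]+[200,190]; x,z=tocase(uv,.152); print(uv,st[i],"x,z",x,z,np.hypot(x,z),np.arctan2(z,-x))
for uv in [(215.7,229),(272.4,215.8)]: 
    x,z=tocase(uv,.152); print(uv,x,z,np.hypot(x,z),np.arctan2(z,-x))
print("bar",H-.25*ex,"pix top",proj("top",H-.25*ex),"ends",[proj("top",H-.25*ex+s*ey) for s in(-.06,.06)])
im=cv2.imread("pics/top0.png"); cv2.imwrite("pics/crop2.png",cv2.resize(im[165:215,190:290],None,fx=7,fy=7,interpolation=2))
E
```

```text
piv pix pred [217.39895152 228.42702837]
[267.39130435 216.17391304] [64 24  8  5 23] x,z -0.20016624496914664 0.08264752065093395 0.2165574711128549 0.3915725771428408
[215.31578947 229.        ] [12 36  8  7 38] x,z 0.00887038886094013 -0.003923642839242958 0.009699421203052958 -2.725135026855398
(215.7, 229) 0.007301049588911887 -0.0036695940447346587 0.008171367422463788 -2.675857747877867
(272.4, 215.8) -0.21878342842710613 0.08697333389861772 0.2354369328796124 0.37837666628886485
bar [0.49351467 0.14970123 0.123     ] pix top [240.90309205 195.48264082] ends [array([258.59107146, 190.96812517]), array([223.17307085, 200.00788682])]
```

View pics/crop2.png

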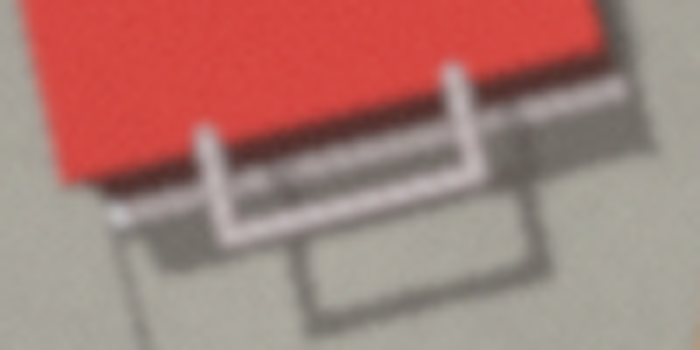

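The bar in the crop lies at pixels (222.6,199) to (258.6,190.7), which matches the prediction. So the case yaw is about 0.272, the bar is at (0.493,0.150) and the pointer is at about 0.39 rad. I now go behind the bin on its -y side.

Request:
apply_moves --pt "7 4 1.2 0 0.17" --pt "7 8 2.5 0 0.34" --pt "7 12 3.7 0 0.51" --pt "7 16 5 0 0.68" --pt "7 20 6.2 0 0.86" --pt "7 24 7.5 0 1.03" --pt "7 28 8.7 0 1.2" --pt "7 31.6 9.9 0 1.37"

```text
time_s: 1.1
position: [0.494, -0.4995, 0.2384]
tcp_rot: [0.674, 0.739, 0.0, -0.001]
wrist_force: [-0.8, -0.7, -0.3]
gripper_width: 0.82
finger_force: 0.0
```

Request:
apply_moves --pt "7 0 0 -6 0" --pt "7 0 0 -12 0" --pt "7 0 0 -17 0" --pt "7 0 0 -20 0" --pt "7 0 0 -21.8 0" --pt "7 0 0 -21.8 0"

```text
time_s: 1.85
position: [0.4919, -0.4994, 0.0195]
tcp_rot: [0.676, 0.737, 0.0, -0.002]
wrist_force: [-0.4, -0.2, 0.5]
gripper_width: 0.816
finger_force: 0.0
```

Request:
apply_moves --pt "7 0 1.5 0 0" --pt "7 0 3 0 0" --pt "7 -0.1 5 0 0" --pt "7 -0.2 7 0 0" --pt "7 -0.2 9 0 0" --pt "7 -0.3 11 0 0" --pt "7 -0.3 12.5 0 0" --pt "7 -0.3 13.5 0 0"

```text
time_s: 2.85
position: [0.4904, -0.3651, 0.0221]
tcp_rot: [0.676, 0.737, -0.0, 0.001]
wrist_force: [0.6, -5.1, 3.1]
gripper_width: 0.823
finger_force: 2.5
```

```bash
cat > binm.py <<'E'
from h import *
import sys
im=snap("top",sys.argv[1])[:,:,::-1].copy(); hsv=cv2.cvtColor(im,cv2.COLOR_BGR2HSV)
m=cv2.inRange(hsv,(100,100,40),(125,255,255)); k=np.zeros_like(m); k[165:250,310:440]=m[165:250,310:440]
k=cv2.morphologyEx(k,cv2.MORPH_CLOSE,np.ones((5,5))); c,_=cv2.findContours(k,0,2); c=max(c,key=cv2.contourArea)
P=np.array([plane("top",p[0],.06)[:2] for p in c]).astype(np.float32); r=cv2.minAreaRect(P); print(r); print(cv2.boxPoints(r).round(3).tolist())
s=get_state(); print(s["position"],s["wrist_force"])
cv2.imwrite("pics/"+sys.argv[1]+"c.png",cv2.resize(im[150:270,300:460],None,fx=4,fy=4,interpolation=2))
E
python3 binm.py top1
```

```text
((0.5100432634353638, -0.295107364654541), (0.06861485540866852, 0.08514051139354706), 5.520694255828857)
[[0.47200000286102295, -0.25600001215934753], [0.47999998927116394, -0.3409999907016754], [0.5479999780654907, -0.33399999141693115], [0.5400000214576721, -0.24899999797344208]]
[ 0.49010828 -0.36367808  0.02156845] [-0.21510851 -2.1950409   3.83165216]
```

View pics/top1c.png

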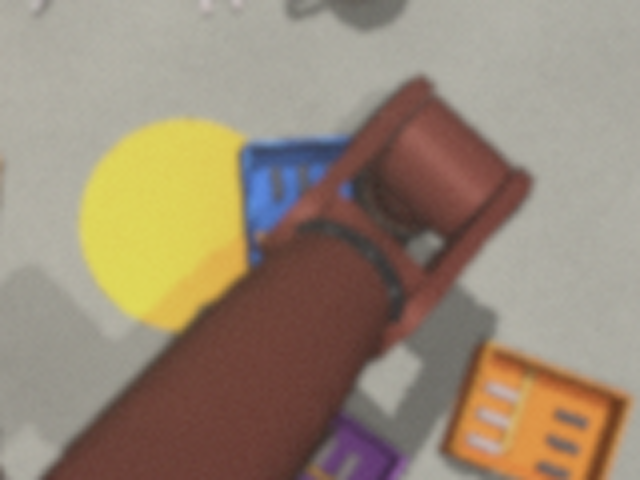

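The bin's far corner (crop (240,145)) is visible and puts the bin's centre at about (0.480,-0.305) with yaw still 5°. It needs about 10 cm more in y. I push in slow rows and then back off to measure.

Request:
apply_moves --pt "7 0 1.3 0 0" --pt "7 0 3 0 0" --pt "7 0 5 0 0" --pt "7 0 6.7 0 0" --pt "7 0 8 0 0" --pt "7 0 8.9 0 0" --pt "7 0 9.5 0 0" --pt "7 0 9.5 0 0"

```text
time_s: 3.9
position: [0.4899, -0.2699, 0.0214]
tcp_rot: [0.676, 0.737, 0.0, -0.0]
wrist_force: [0.2, -2.7, 4.7]
gripper_width: 0.819
finger_force: 1.4
```

Request:
apply_moves --pt "7 0 -2 0 0" --pt "7 0 -6 0 0" --pt "7 0 -12 0 0" --pt "7 0 -17 0 0" --pt "7 0 -19 0 0"

```text
time_s: 4.53
position: [0.4884, -0.4623, 0.0197]
tcp_rot: [0.677, 0.736, 0.0, -0.001]
wrist_force: [-0.5, 0.4, -0.4]
gripper_width: 0.825
finger_force: 0.0
```

```bash
python3 binm.py top2
```

```text
((0.4803442358970642, -0.20895139873027802), (0.12365547567605972, 0.0917915627360344), 4.693739891052246)
[[0.41499999165534973, -0.1679999977350235], [0.421999990940094, -0.25999999046325684], [0.5460000038146973, -0.25], [0.5379999876022339, -0.15800000727176666]]
[ 0.4884572  -0.46382246  0.02004496] [ 1.41117198 -2.21362298  1.20666721]
```

View pics/top2c.png

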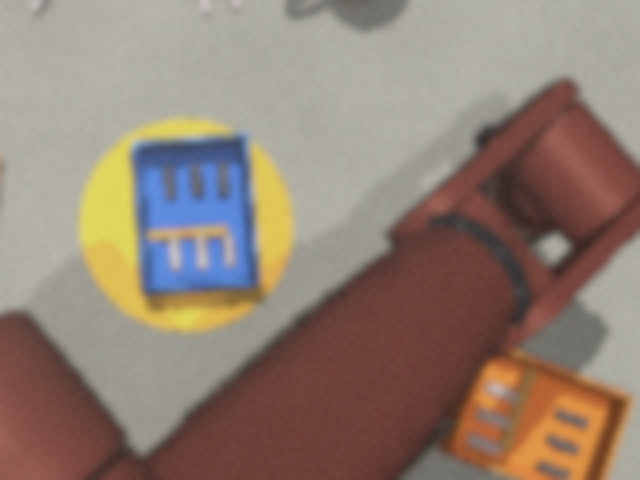

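The picture shows the bin upright inside the disc, with its centre at about (0.480,-0.209) against the disc's (0.4795,-0.205). It is about 4 mm short, so I give it a gentle last nudge and then retreat and rise.

Request:
apply_moves --pt "7 0 5 0 0" --pt "7 0 10 0 0" --pt "7 0 15 0 0" --pt "7 0 17.5 0 0" --pt "7 0 18.5 0 0" --pt "7 0 19 0 0" --pt "7 0 19.4 0 0" --pt "7 0 19.4 0 0"

```text
time_s: 5.58
position: [0.4904, -0.2676, 0.0217]
tcp_rot: [0.676, 0.736, 0.0, 0.001]
wrist_force: [0.4, -1.1, 0.2]
gripper_width: 0.82
finger_force: 0.3
```

Request:
apply_moves --pt "7 0 -3 0 0" --pt "7 0 -6 3 0" --pt "7 0 -6 9 0" --pt "6 0 -6 15 0.05" --pt "5 0 -6 21 0.1" --pt "4.4 0 -6 26 0.19" --pt "4.4 0 -6 26 0.19"

```text
time_s: 6.45
position: [0.4923, -0.3292, 0.2883]
tcp_rot: [0.603, 0.797, -0.0, 0.006]
wrist_force: [-0.1, -0.8, 0.1]
gripper_width: 0.514
finger_force: 0.0
```

Request:
apply_moves --pt "4.4 0 6 0 0" --pt "4.4 0 12 0 0" --pt "4.4 0 18 0 0" --pt "4.4 0 24 0 0" --pt "4.4 0.1 30 0 0" --pt "4.4 0.2 36 0 0" --pt "4.4 0.2 42 0 0" --pt "4.4 0.3 47.6 0 0"

```text
time_s: 7.45
position: [0.492, 0.1511, 0.2798]
tcp_rot: [0.604, 0.797, -0.001, -0.001]
wrist_force: [0.7, -0.5, -0.5]
gripper_width: 0.512
finger_force: 0.0
```

Request:
apply_moves --pt "4.4 0 0 -3 0" --pt "4.4 0 0 -6 0" --pt "4.4 0 0 -8 0" --pt "4.4 0 0 -8 0" --pt "4.4 0 0 -8 0"

```text
time_s: 8.07
position: [0.4931, 0.1493, 0.2015]
tcp_rot: [0.603, 0.797, 0.0, -0.0]
wrist_force: [-0.1, 0.6, 0.2]
gripper_width: 0.512
finger_force: 0.0
```

```bash
python3 - <<'E'
from h import *
t=snap("top","top3"); s=snap("side","side3"); st=get_state(); print(st["position"],st["tcp_rot"])
a=cv2.resize(t[150:220,190:300,::-1],None,fx=3.6,fy=3.6,interpolation=2); b=cv2.resize(s[180:270,200:320,::-1],None,fx=3.3,fy=3.3,interpolation=2)
o=np.zeros((300,800,3),np.uint8); o[:a.shape[0],:a.shape[1]]=a; o[:b.shape[0],400:400+b.shape[1]]=b
cv2.imwrite("pics/c3.png",o)
E
python3 binm.py top4 | head -2
```

```text
[0.49373772 0.14947815 0.20248304] [6.03322991e-01 7.97496250e-01 7.76217681e-04 7.05257567e-04]
((0.4800959825515747, -0.20649045705795288), (0.12153350561857224, 0.0914793461561203), 4.844744682312012)
[[0.41600000858306885, -0.16599999368190765], [0.4230000078678131, -0.25699999928474426], [0.5450000166893005, -0.24699999392032623], [0.5370000004768372, -0.15600000321865082]]
```

View pics/c3.png

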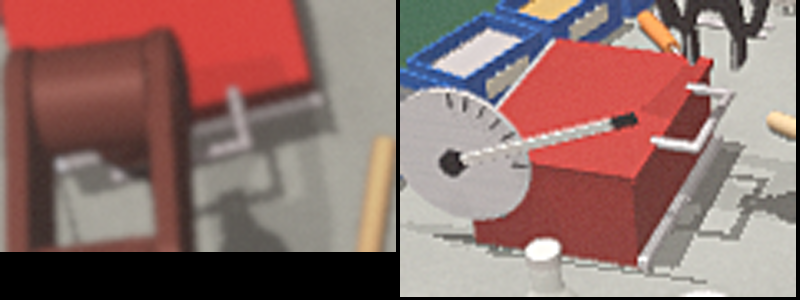

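The left panel shows the hand over the bar. The right panel shows both fingertips, at crop (672,50) and (737,64), above the bar, whose ends are at (655,143) and (733,95). I check these against the projection.

```bash
python3 - <<'E'
from h import *
yaw=.272; ex=np.array([np.cos(yaw),np.sin(yaw),0]); ey=np.array([-np.sin(yaw),np.cos(yaw),0])
f=lambda X: ((proj("side",X)-[200,180])*3.3+[400,0]).round(1)
B=np.array([.4935,.1497,.123]); T=np.array([.4937,.1495,.202])
print("bar ends",[f(B+s*ey) for s in(-.06,.06)])
print("tips",[(f(T+s*ex+[0,0,dz])) for dz in (-.008,0.0) for s in(-.029,.029)])
E
```

```text
bar ends [array([734.5,  90.5]), array([701.1, 145.1])]
tips [array([740. ,  66.1]), array([690.6,  59.9]), array([739.7,  59.9]), array([690.2,  53.7])]
```

The bar and fingertips agree with the prediction to about 1 px. I descend 9 cm slowly and close on the bar.

Request:
apply_moves --pt "4.4 0 0 -2 0" --pt "4.4 0 0 -4 0" --pt "4.4 0 0 -5.5 0" --pt "4.4 0 0 -7 0" --pt "4.4 0 0 -8 0" --pt "4.4 0 0 -9 0" --pt "4.4 0 0 -9 0"

```text
time_s: 9.1
position: [0.4922, 0.1494, 0.1104]
tcp_rot: [0.603, 0.798, -0.001, -0.001]
wrist_force: [-0.3, -0.6, 0.3]
gripper_width: 0.514
finger_force: 0.0
```

Request:
apply_moves --pt "3 0 0 0 0" --pt "2 0 0 0 0" --pt "1 0 0 0 0" --pt "0.6 0 0 0 0" --pt "0.6 0 0 0 0" --pt "0.6 0 0 0 0"

```text
time_s: 9.85
position: [0.4989, 0.1511, 0.1142]
tcp_rot: [0.603, 0.797, 0.006, 0.005]
wrist_force: [10.3, 4.2, -3.2]
gripper_width: 0.117
finger_force: 58.4
```

The bar is gripped with an opening of 10 mm and a finger force of 58 N. The bar sits about 6 mm farther along +x than I estimated, so I include that relief in the arc. I raise it to about 0.36 first.

Request:
apply_moves --pt "0.6 0.32 0.09 1.25 0" --pt "0.6 0.65 0.18 2.5 0" --pt "0.6 0.8 0.22 3.74 0" --pt "0.6 1.01 0.28 4.97 0" --pt "0.6 1.28 0.36 6.19 0" --pt "0.6 1.61 0.45 7.39 0" --pt "0.6 1.91 0.53 8.34 0" --pt "0.6 2.07 0.58 8.81 0"

```text
time_s: 10.85
position: [0.5132, 0.1551, 0.1998]
tcp_rot: [0.603, 0.798, -0.001, -0.0]
wrist_force: [2.3, -0.5, -5.2]
gripper_width: 0.119
finger_force: 58.4
```

Request:
apply_moves --pt "0.6 0 0 0 0" --pt "0.6 0 0 0 0"

```text
time_s: 11.1
position: [0.5129, 0.155, 0.1989]
tcp_rot: [0.603, 0.798, -0.001, -0.0]
wrist_force: [0.8, -2.2, -4.3]
gripper_width: 0.114
finger_force: 58.5
```

```bash
python3 - <<'E'
from h import *
s=snap("side","side5"); st=get_state(); print(st["position"],st["wrist_force"],st["gripper_width"])
cv2.imwrite("pics/c5.png",cv2.resize(s[160:265,190:325,::-1],None,fx=5.7,fy=5.7,interpolation=2))
E
```

```text
[0.51288833 0.15503942 0.19885827] [ 0.25349857 -1.71104849 -3.48463088] 0.11338166719690895
```

View pics/c5.png

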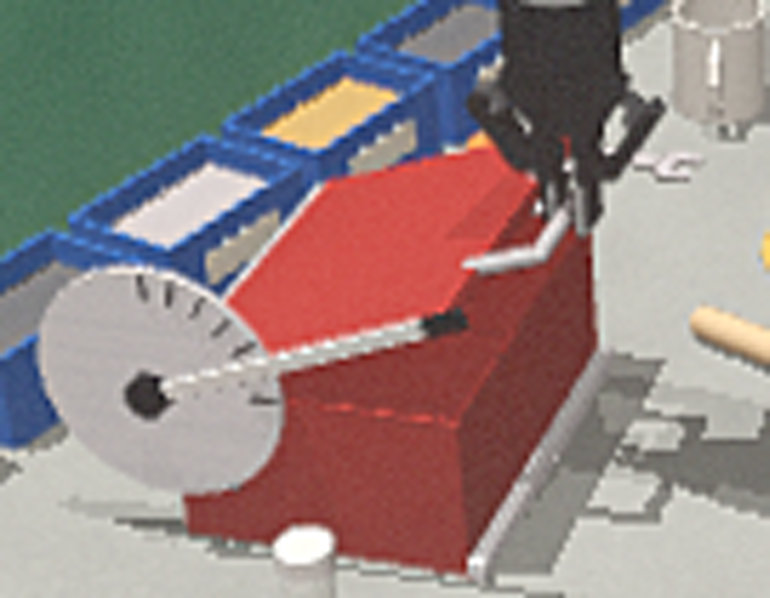

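The picture shows the flap raised just behind the pointer, with the near edge running from crop (445,310) to (535,180). The pointer's hub is at (148,396) and its black end at (466,320). I measure both angles: the pointer line in its own plane, and the flap's near edge by intersecting rays with a 204 mm radius cylinder about the hinge.

```bash
cat > ang.py <<'E'
from h import *
from scipy.optimize import brentq
yaw=.272; ex=np.array([np.cos(yaw),np.sin(yaw),0]); ey=np.array([-np.sin(yaw),np.cos(yaw),0])
def run(dh=.005):
    H=np.array([.638,.190,.123])+(.1+dh)*ex
    im=np.mean([np.array(capture("side")).astype(float) for _ in range(6)],0)
    r,g=im[:,:,0],im[:,:,1]
    # pointer: bright-green-channel centroid per column over the red background
    P=[];px=[]
    for u in range(242,263):
        v0=229-(u-216)*.24; v=np.arange(int(v0)-6,int(v0)+7); w=np.clip(g[v,u]-100,0,None)
        if w.sum()>60: px.append((u,(w*v).sum()/w.sum()))
    for uv in px:
        p,d=ray("side",uv); q=p+d*((.152-(p-H)@ey)/(d@ey))-H; P.append((-(q@ex),q[2]))
    P=np.array(P); k=np.polyfit(P[:,0],P[:,1],1); print("pointer n",len(P),"slope ang",np.arctan(k[0]),"intercept",k[1],"mean ang via hinge",np.arctan2(P[:,1],P[:,0]).mean(),"x range",P[[0,-1],0])
    # flap near edge: steepest red drop per row, ray meets cylinder of radius .204
    A=[]
    for v in range(196,213):
        u0=190+(535-(v-160)*5.7*0+0)/5.7 if 0 else 190+(445+(310-(v-160)*5.7)*90/130)/5.7
        u=np.arange(int(u0)-6,int(u0)+8); dr=np.clip(-np.diff(r[v,u]),0,None); dr[dr<12]=0
        if dr.sum()<30: continue
        uc=(dr*(u[:-1]+.5)).sum()/dr.sum(); p,d=ray("side",(uc,v)); o=p-H
        a=np.array([o@ex,o[2]]); b=np.array([d@ex,d[2]]); rad=np.hypot(.204,.003)
        disc=(a@b)**2-(b@b)*(a@a-rad**2)
        if disc<0: continue
        t=(-(a@b)-np.sqrt(disc))/(b@b); t2=(-(a@b)+np.sqrt(disc))/(b@b)
        f=lambda t:(np.arctan2((a+t*b)[1],-(a+t*b)[0])-.003/.204, (o+t*d)@ey)
        A.append((uc,v,*f(t),*f(t2)))
    A=np.array(A); print(A.round(3)); st=get_state(); print(st["position"],st["wrist_force"])
run()
E
python3 ang.py
```

```text
pointer n 21 slope ang 0.39023420716251217 intercept -0.000839072697718521 mean ang via hinge 0.3851577243424697 x range [0.10627213 0.18465395]
[[ 2.83420e+02  1.96000e+02  2.76000e-01 -3.20000e-02 -1.46500e+00
  -4.59000e-01]
 [ 2.82319e+02  1.97000e+02  2.84000e-01 -2.10000e-02 -1.47600e+00
  -4.49000e-01]
 [ 2.81438e+02  1.98000e+02  2.87000e-01 -1.20000e-02 -1.48000e+00
  -4.38000e-01]
 [ 2.79554e+02  1.99000e+02  3.10000e-01  3.00000e-03 -1.50900e+00
  -4.28000e-01]
 [ 2.77659e+02  2.00000e+02  3.31000e-01  1.90000e-02 -1.53800e+00
  -4.17000e-01]
 [ 2.76787e+02  2.01000e+02  3.34000e-01  2.70000e-02 -1.54200e+00
  -4.07000e-01]
 [ 2.76403e+02  2.02000e+02  3.28000e-01  3.30000e-02 -1.53400e+00
  -3.98000e-01]
 [ 2.75500e+02  2.03000e+02  3.32000e-01  4.10000e-02 -1.53800e+00
  -3.88000e-01]
 [ 2.74500e+02  2.04000e+02  3.37000e-01  5.00000e-02 -1.54500e+00
  -3.78000e-01]
 [ 2.78151e+02  2.06000e+02  2.42000e-01  3.20000e-02 -1.42100e+00
  -3.61000e-01]
 [ 2.72514e+02  2.07000e+02  3.34000e-01  7.10000e-02 -1.54100e+00
  -3.50000e-01]
 [ 2.72107e+02  2.08000e+02  3.29000e-01  7.60000e-02 -1.53400e+00
  -3.40000e-01]
 [ 2.71095e+02  2.09000e+02  3.34000e-01  8.50000e-02 -1.54100e+00
  -3.31000e-01]
 [ 2.70500e+02  2.10000e+02  3.32000e-01  9.10000e-02 -1.53800e+00
  -3.22000e-01]
 [ 2.69667e+02  2.11000e+02  3.34000e-01  9.90000e-02 -1.54100e+00
  -3.12000e-01]
 [ 2.69351e+02  2.12000e+02  3.27000e-01  1.04000e-01 -1.53200e+00
  -3.04000e-01]]
[0.51293223 0.15504651 0.19896128] [ 0.04931164 -3.03896945 -3.77949301]
```

```bash
python3 - <<'E'
from h import *
yaw=.272; ex=np.array([np.cos(yaw),np.sin(yaw),0]); ey=np.array([-np.sin(yaw),np.cos(yaw),0])
def meas(im,line,vs,dh):
    H=np.array([.638,.190,.123])+(.1+dh)*ex; r=im[:,:,2].astype(float); out=[]
    (ua,va),(ub,vb)=line
    for v in vs:
        u0=ua+(v-va)*(ub-ua)/(vb-va); u=np.arange(int(u0)-4,int(u0)+5); dr=np.clip(-np.diff(r[v,u]),0,None); i=dr.argmax()
        k=slice(max(i-1,0),i+2); uc=(dr[k]*(u[:-1][k]+.5)).sum()/dr[k].sum()
        p,d=ray("side",(uc,v)); o=p-H; a=np.array([o@ex,o[2]]); b=np.array([d@ex,d[2]])
        disc=(a@b)**2-(b@b)*(a@a-.204**2-9e-6)
        if disc<0: continue
        t=(-(a@b)-np.sqrt(disc))/(b@b); q=a+t*b; out.append(np.arctan2(q[1],-q[0])-.003/.204)
    return np.median(out),np.std(out)
I=[cv2.imread(f"pics/side{k}.png") for k in (0,3,5)]
for dh in (0,.003,.005,.008):
    shut=[meas(I[k],((270.2,234),(294,198)),range(214,232),dh) for k in (0,1)]
    print(dh,"shut",np.round(shut,3).tolist(),"now",np.round(meas(I[2],((268.1,214.4),(283.9,191.6)),range(200,213),dh),3))
E
```

```text
0 shut [[0.023, 0.012], [0.024, 0.02]] now [0.357 0.019]
0.003 shut [[-0.0, 0.013], [0.001, 0.021]] now [0.342 0.019]
0.005 shut [[-0.016, 0.013], [-0.015, 0.022]] now [0.332 0.02 ]
0.008 shut [[-0.041, 0.014], [-0.04, 0.023]] now [0.317 0.02 ]
```

Zeroing on the shut pictures gives dh of about 3 mm and a flap angle of about 0.344, and the arm's rise gives 0.346. The pointer is at about 0.389, so I raise the flap by 0.045 rad.

Request:
apply_moves --pt "0.6 0.2 0.05 0.5 0" --pt "0.6 0.39 0.11 1.05 0" --pt "0.6 0.39 0.11 1.05 0" --pt "0.6 0.39 0.11 1.05 0" --pt "0.6 0.39 0.11 1.05 0"

```text
time_s: 12.08
position: [0.5168, 0.1561, 0.2096]
tcp_rot: [0.603, 0.798, -0.001, -0.0]
wrist_force: [-2.5, -2.7, -4.0]
gripper_width: 0.113
finger_force: 58.7
```

```bash
sed -i 's/run(dh=.005)/run(dh=.003)/; s/(445+(310-(v-160)\*5.7)\*90\/130)\/5.7/(445+(310-(v+3-160)*5.7)*90\/130)\/5.7/; s/range(196,213)/range(198,210)/; s/^    A=np.array(A); print(A.round(3));/    A=np.array(A); print(A[:,:4].round(3),np.median(A[:,2]));/' ang.py; python3 ang.py
python3 - <<'E'
from h import *
s=snap("side","side6"); print(get_state()["time_s"])
cv2.imwrite("pics/c6.png",cv2.resize(s[160:265,190:325,::-1],None,fx=5.7,fy=5.7,interpolation=2))
E
```

```text
pointer n 21 slope ang 0.3890533949365048 intercept -0.00012488361263932735 mean ang via hinge 0.3882786824066769 x range [0.10422025 0.18260514]
[[2.76723e+02 1.98000e+02 3.83000e-01 2.20000e-02]
 [2.75614e+02 1.99000e+02 3.90000e-01 3.20000e-02]
 [2.76056e+02 2.00000e+02 3.70000e-01 3.20000e-02]
 [2.74500e+02 2.01000e+02 3.84000e-01 4.40000e-02]
 [2.75403e+02 2.02000e+02 3.56000e-01 4.20000e-02]
 [2.78239e+02 2.03000e+02 2.92000e-01 2.70000e-02]
 [2.74474e+02 2.04000e+02 3.47000e-01 5.30000e-02]
 [2.72355e+02 2.05000e+02 3.72000e-01 6.90000e-02]
 [2.71132e+02 2.06000e+02 3.80000e-01 7.90000e-02]
 [2.70467e+02 2.07000e+02 3.79000e-01 8.60000e-02]
 [2.69413e+02 2.08000e+02 3.85000e-01 9.50000e-02]
 [2.68500e+02 2.09000e+02 3.88000e-01 1.03000e-01]] 0.3797319948820264
[0.51684137 0.15615637 0.20960306] [-3.24125207 -3.45213731 -4.28158259]
12.425
```

View pics/c6.png

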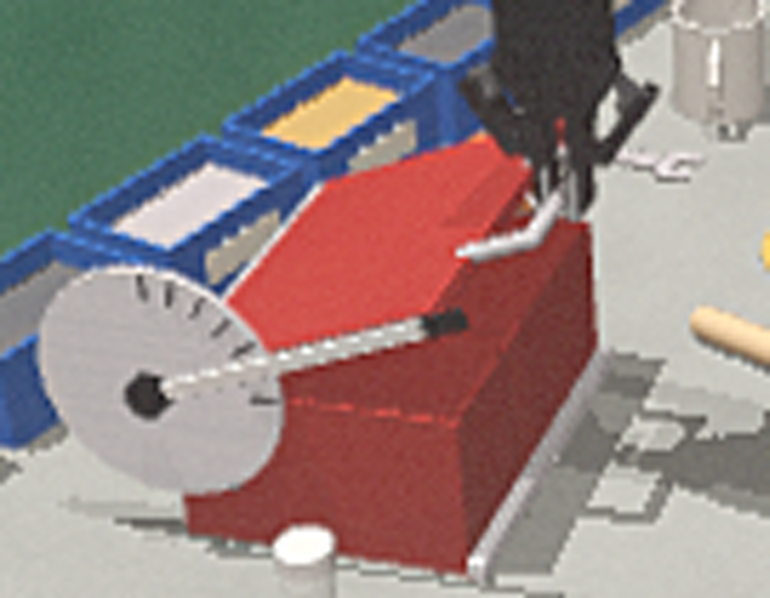

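The flap now reads 0.38 to 0.39 by vision and 0.391 by the arm's rise, against 0.389 for the pointer. The picture shows the pointer lying along the flap's left edge with the bar held in the fingers, and the bin measured at the disc's centre. I let it settle briefly and hand in.

Request:
apply_moves --pt "0.6 0 0 0 0" --pt "0.6 0 0 0 0" --pt "0.6 0 0 0 0" --pt "0.6 0 0 0 0"

```text
time_s: 12.92
position: [0.5169, 0.1562, 0.2096]
tcp_rot: [0.603, 0.798, -0.001, -0.0]
wrist_force: [-3.1, -4.8, -2.8]
gripper_width: 0.113
finger_force: 58.7
```

```bash
python3 -c "
from plant import *
print(close_job())"
```

```text
the job is handed in; nothing more can be done
None
```

I handed the job in at about 13 s: the bin stands about 2 mm from the disc's centre, and the fingers are still holding the flap at about 0.39 rad, matching the pointer's 0.389.

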